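# Reset the swivel head of the pressing board

## Task

The little swivelling pressing board is clamped at the wrong angle. Undo its clamp knob (anticlockwise from above) until the head is quite free, swing the board until the head's pointer lines up with the raised index tab on the rim, then do the knob up again by feel, until its torque has risen firmly (by about 0.24 N m above that of the loose knob) but without forcing it, and let go. Never drag the head round while it is still clamped, and leave the index tab and the things standing about where they are.

Things in the scene. Friction and masses are not known exactly. Their poses are not given: they have to be found in the camera images.
- knob_grip (a point): Clamp knob: upright black bar 46 long, 14 thick, 30 high on a thin stem, on the bridge of the round base. The point is the bar's middle, 12 mm under its top, 18 mm over its underside (the bridge lies 8 mm lower still), on its vertical turning axis. Own x along the bar, y across, z up. Clockwise from above tightens. It stays where it is left; it can turn 1.4 rad or more either way from the start.
- clamp_knob: The knob's feel: drag up to 0.3 N m with the clamp off. From the angle where the pad meets the head, unseen and different each time, also with the swing (worn plate), the tightening torque climbs above the loose one, by 0.2 N m in about 0.3 rad, ever faster. Firm is 0.16 to 0.32 N m above loose, read the same way; 0.5 overstrains it. It starts clamped; 0.75 rad of undoing frees the whole swing.
- clamp_pad: Small rubber pad under the bridge that the clamp screw presses down on the head's plate, 48 mm from the swivel axis; hidden from above. It presses with about 125 N per N m of tightening torque above that of the loose knob, so firm is about 20 to 40 N. Not to be handled.
- swivel_head: Turning head: round metal plate 124 across (top at 32 mm) with a pale bare wooden pressing board on it. Origin on the vertical swivel axis at worktop level; own x along the board away from the axis, pointer at own -y, z up. It turns 0.75 rad either way from the middle; freed, it takes about 0.15 N m and stays where it is left.
- board_grip (a point): Middle of the board's thickness near its nose, 165 mm out from the swivel axis: the board is 54 wide and 18 thick here, its top 9 mm above this point, its underside 44 mm above the worktop with free space beneath. It can be pinched across its width from above. Own x points outward along the board, y across it.
- pointer_tip (a point): Tip of the pointed lug on the rim of the head's plate, 73 mm from the swivel axis, at 27 mm height; it points outward along its own -y.
- index_mark (a point): Inner end of the raised index tab: a narrow upright steel fin 4 wide, 19 long, 12 high on the graduated rim, 76 mm from the swivel axis; it lies along its own y, own -y pointing outward. With the pointer on the mark both have the same axes. The tab stays as it is. From the start the board must swing anticlockwise (from above) by 0.25 to 1.0 rad.
- spool_cream: Cream thread spool 30 across, 48 high; a bystander. Origin at its foot.
- darning_mushroom: Wooden darning mushroom 71 across, 110 high; a bystander. Origin at its foot.
- balm_pot: Low grey pot 69 across, 41 high; a bystander. Origin at its foot.
- tape_measure: Round tape measure 56x88x19; a bystander. Origin at its underside.

How it is judged:
By the outcome, as a careful person would: the job done as asked, in the order asked, and still so for the second after the job is handed in, with the robot touching nothing.
It also fails if it takes over 72 s, if anything falls off the work surface, if the arm or the gripper's body presses on something with over 40 N, if the wrist force passes 120 N, or if a joint passes its speed limit or range.

## Robot

A 6-joint arm with a two-finger parallel gripper is mounted at the origin on a cart in front of the work surface, level with it; the furniture and walls round the work are solid. World frame = base frame: x ahead of the robot, y to its left, z up, the work surface at z = 0. Lengths are in m, angles in degrees, forces in N, time in s.
With the tool pointing down it reaches from about 0.25 to 0.725 m from the base axis. Payload 9.7 kg.
Tool frame: the origin (TCP) lies midway between the tips of the shut fingers; the grasp point (between the pads) lies 19 mm behind it; z points along the fingers, y is the line along which they close (so a half turn about z gives the same grasp; the last joint's range is limited). The gripper opens to 85 mm and grips with 20 to 120 N. Pads are 22 mm wide; open, the fingers measure 114 mm over their backs; the gripper's body (76 mm by 85 mm) begins 54 mm behind the grasp point. The pads swing forward as they close: fully open they stand 13 mm farther back than shut.
Start: joints at [-73.854, 4.979, 10.078, 95.1, 0, 90], TCP at [0.153, -0.528, 0.231] pointing down, gripper open.
Joint ranges: [-179.16, 179.16], [-48.56, 103.87], [-65.8, 70.77], [-126.05, 130.52], [-82.76, 87.17], [-180, 180]. Speed limits (degrees/s): [127.2, 127.2, 147.25, 180, 180, 180].

## Interface

Orientations are given as [roll, pitch, yaw] about the fixed x, y, z axes, in that order (R = Rz(yaw) Ry(pitch) Rx(roll)).
In Python, from workcell import bot gives the robot as it stands. The module is installed in compiled form; this text tells all that it offers.
- The arm moves only by the tool send_rows, never from a script. Its argument "moves" is one flat list of numbers, 7 for each row, row after row: the shift along the world's x, y, z normalised to -1 to 1, where 1 is 0.025 m, then the turn, a rotation vector about the world's x, y, z normalised to -1 to 1, where 1 is 0.15 rad, then the closure, from -1 (fully open) to 1 (shut), so that 0 is half open. A call has 1 to 8 rows; each row shifts and turns the commanded pose from where the row before left it; what a row does not reach is not made up. A row lasts 1/8 s, in which the tool goes at most 62.5 mm and 10.7 degrees, less where a joint would pass 70% of its speed; a pose out of reach is approached as far as the arm can. A call with a number of a shift or a turn outside -1 to 1 is refused whole. A call with a gripper value outside its range is refused whole. The fingers move at their own pace and stop on an object; "squeeze" is the grip in N (left out, the last holds). Time passes only in rows, so rows that do not move let the fingers close. It gives the time, the measured TCP pose, the force, the opening and the grip force at its end, in the units of the state.
- bot.get_obs(): the state, without advancing time (a new reading comes with each control period).
- bot.camera(name): name is "scene" or "top" or "wrist"; returns a dict with "color" (384x512x3 uint8, red, green, blue), "camera_matrix" (3x3 intrinsics, pixels), "R" (3x3) and "t" (3): a world point X has camera coordinates R X + t. Camera axes: x right, y down, z forward; pixel columns grow to the right and rows downward; lengths in m; the calibration is good to about 2 mm. A picture is of the moment at which its call begins. There is no depth.
- bot.job_done(): hands the job in; it is judged then, once.
Trained networks look in the newest picture that a camera, given by its name, has taken for a name from the list of things; names that differ only in an ending like _2 or _b are one class to them, and where a whole thing is asked for, a point or a joint stands for the part that bears it (a point fixed in the world has none). Each returns a list of dicts, best first, with "p" (0 to 1); they miss things now and then, are a little off and sometimes report something else, mostly with a low value. They report only what shows in the picture. A call takes as long as a camera call.
- bot.boxes_of(camera, query): "extent" ([left, top, right, bottom] in pixels, round what is visible of it).
- bot.trace(camera, query): "region" (384x512 bool, what is visible of it) and "extent" ([left, top, right, bottom] in pixels, round what is visible of it).
- bot.landmark_of(camera, query): "pixel" ([column, row] in pixels: a listed point, or the origin of a listed thing).
The state is a dict: "time": time; "q": joint angles; "qd": joint speeds; "joint_efforts": joint torques, N m; "ee_pos": TCP position; "tcp_rot": TCP orientation; "wrist_force": force on the tool from outside, world axes, zero at the start; "torque": the same for the moment, N m; "opening": finger opening in m; "grasp_force": force on a finger pad.
Only numpy, scipy, OpenCV 4.12 (cv2) and the standard library are available. Lean on these libraries where they do the work, as an engineer would, in place of code of your own. Each camera call takes 0.05 s, during which the arm holds its last target. There are 200 camera calls.

## Working session

There is one attempt and no reset: what is moved stays moved. The work goes in short steps, Python scripts to look and compute and a tool call to move; the robot and the scene stay as the last step left them, time stands still between calls to the robot, and variables do not carry over. Pictures are saved under pics/ and viewed, at most 10 in all, crops included, and the job is handed in when it is done.

Besides the shell and the picture viewer there is one more tool, called as name(argument=value, ...), one argument or row to a line, values as JSON. send_rows: Moves the arm, as the interface text tells. Its arguments: {"type":"object","properties":{"moves":{"type":"array"},"squeeze":{"type":"number"}},"required":["moves"]}

```bash
mkdir -p pics; cat > h.py <<'E'
import numpy as np, cv2
from workcell import bot
def ray(c,px):
    K,R,t=map(np.array,(c["camera_matrix"],c["R"],c["t"]))
    d=R.T@np.linalg.solve(K,[px[0],px[1],1]); o=-R.T@t
    return o,d
def atz(c,px,z):
    o,d=ray(c,px); return o+d*(z-o[2])/d[2]
def save(c,n): cv2.imwrite("pics/"+n,cv2.cvtColor(np.asarray(c["color"]),cv2.COLOR_RGB2BGR))
Z=dict(knob_grip=None,swivel_head=0,board_grip=.053,pointer_tip=.027,index_mark=None,spool_cream=0,darning_mushroom=0,balm_pot=0,tape_measure=0)
E
python3 - <<'E'
from h import *
o=bot.get_obs(); print({k:np.round(v,3).tolist() for k,v in o.items()})
for n in("scene","top"):
    c=bot.camera(n); save(c,n+"0.png"); print(n, (-np.array(c["R"]).T@c["t"]).round(3))
    for q,z in Z.items():
        for r in bot.landmark_of(n,q)[:2]:
            print(q,np.round(r["p"],2),np.round(r["pixel"],1),atz(c,r["pixel"],z if z is not None else .03).round(4))
E
```

```text
{'time': 0.0, 'q': [-73.854, 5.014, 10.034, 95.098, 0.001, 89.999], 'qd': [0.087, -0.075, 0.029, 0.11, -0.008, 0.038], 'joint_efforts': [-0.0, -52.04, 46.48, 0.017, 0.0, -0.0], 'ee_pos': [0.153, -0.528, 0.231], 'tcp_rot': [-179.922, -0.001, 16.147], 'wrist_force': [-0.307, 0.754, -0.309], 'torque': [0.012, -0.049, 0.065], 'grasp_force': 0.0, 'opening': 0.086}
scene [ 0.288 -0.731  0.948]
knob_grip 0.55 [233.1 221.6] [ 0.4932 -0.1191  0.03  ]
swivel_head 0.77 [247.4 256.3] [ 0.497  -0.2053  0.    ]
board_grip 0.57 [263.8 313.4] [ 0.4676 -0.373   0.053 ]
pointer_tip 0.79 [212.1 261.9] [ 0.4108 -0.205   0.027 ]
index_mark 0.6 [218.3 272.3] [ 0.4148 -0.2369  0.03  ]
spool_cream 0.64 [298.5 190.4] [ 0.6956 -0.0669  0.    ]
spool_cream 0.5 [234.9 243. ] [ 0.4823 -0.1599  0.    ]
darning_mushroom 0.92 [341.6 217.8] [ 0.7594 -0.1868  0.    ]
balm_pot 0.58 [178.1 195.7] [0.3948 0.0297 0.    ]
top [ 0.395 -0.087  1.494]
knob_grip 0.39 [275.9 223.2] [ 0.4852 -0.1591  0.03  ]
swivel_head 0.68 [291.9 223.5] [ 0.4866 -0.2088  0.    ]
board_grip 0.67 [349.  227.2] [ 0.4743 -0.3706  0.053 ]
pointer_tip 0.79 [293.2 248.1] [ 0.4128 -0.2105  0.027 ]
pointer_tip 0.33 [176.3 247.1] [0.4126 0.1316 0.027 ]
index_mark 0.49 [304.1 245. ] [ 0.4221 -0.2422  0.03  ]
spool_cream 0.67 [241.5 155.1] [ 0.6939 -0.0543  0.    ]
spool_cream 0.22 [274.7 222.2] [ 0.49  -0.157  0.   ]
darning_mushroom 0.83 [283.6 134. ] [ 0.7616 -0.1828  0.    ]
balm_pot 0.94 [215.6 255.5] [0.3892 0.0184 0.    ]
balm_pot 0.64 [283.8 134.8] [ 0.7591 -0.1834  0.    ]
tape_measure 0.78 [175.6 245.7] [0.417  0.1378 0.    ]
```

```bash
python3 - <<'E'
from h import *
a=cv2.imread("pics/top0.png");b=cv2.imread("pics/scene0.png")
cv2.imwrite("pics/tc.png",cv2.resize(a[180:290,220:380],(800,550),interpolation=cv2.INTER_CUBIC))
cv2.imwrite("pics/sc.png",cv2.resize(b[170:350,170:370],(660,594),interpolation=cv2.INTER_CUBIC))
ct,cs=bot.camera("top"),bot.camera("scene")
def tri(p,q):
    A=[];bb=[]
    for c,x in((ct,p),(cs,q)):
        o,d=ray(c,x);d/=np.linalg.norm(d);P=np.eye(3)-np.outer(d,d);A.append(P);bb.append(P@o)
    return np.linalg.lstsq(np.vstack(A),np.hstack(bb),rcond=None)[0].round(4)
print("knob",tri([275.9,223.2],[233.1,221.6]),"idx",tri([304.1,245],[218.3,272.3]),"bg",tri([349,227.2],[263.8,313.4]),"pt",tri([293.2,248.1],[212.1,261.9]))
E
```

```text
knob [ 0.4813 -0.1563  0.0856] idx [ 0.418  -0.2408  0.0361] bg [ 0.4718 -0.3711  0.0467] pt [ 0.4113 -0.2096  0.0346]
```

View pics/tc.png

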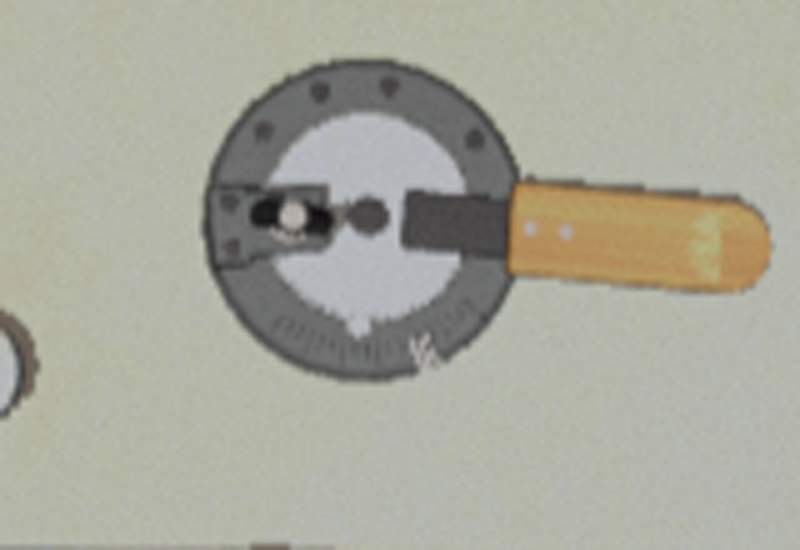

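View pics/sc.png

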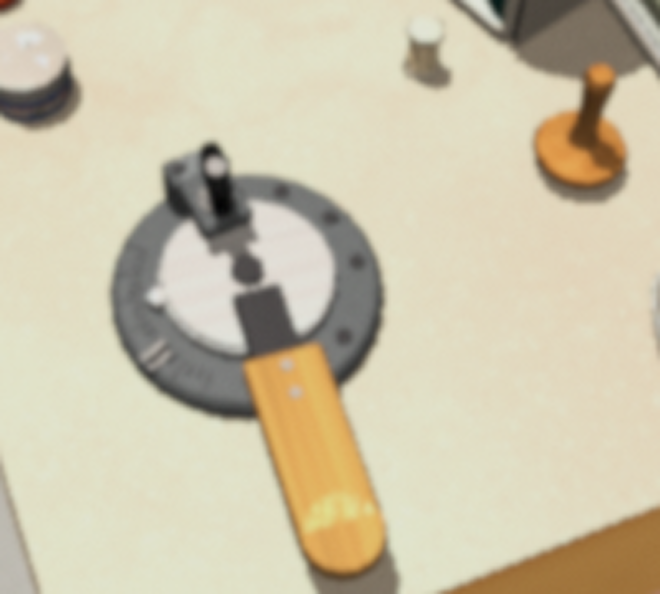

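View pics/scene0.png

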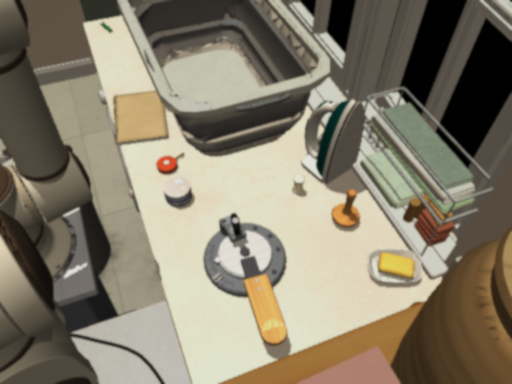

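The top crop shows the bridge and knob at about (278,223) px, with the bar roughly along world y. The swivel dot is at (293.6,223), the pointer at (291.6,245.6) and the index fin at about (305,250). The board points along -y, about 28° short of the index. Next I move above the base for a close wrist view.

send_rows(
  moves=[1, 0.9, 0.5, 0, 0, 1, -1, 1, 0.9, 0.5, 0, 0, 1, -1, 1, 0.9, 0.5, 0, 0, 1, -1, 1, 0.9, 0.5, 0, 0, 1, -1, 1, 0.9, 0.5, 0, 0, 1, -1, 1, 0.9, 0.5, 0, 0, 1, -1, 1, 0.9, 0.5, 0, 0, 1, -1, 1, 0.9, 0.5, 0, 0, 1, -1],
)

```text
time: 2.1
ee_pos: [0.3537, -0.3475, 0.3318]
tcp_rot: [180.0, 0.0, 85.2]
wrist_force: [0.0, -0.3, 0.4]
opening: 0.0855
grasp_force: 0.0
```

send_rows(
  moves=[1, 1, 0, 0, 0, 0.6, -1, 1, 1, 0, 0, 0, 0, -1, 1, 1, 0, 0, 0, 0, -1, 1, 1, 0, 0, 0, 0, -1, 0.8, 1, 0, 0, 0, 0, -1, 0, 0.8, 0, 0, 0, 0, -1, 0, 0, 0, 0, 0, 0, -1, 0, 0, 0, 0, 0, 0, -1],
)

```text
time: 3.1
ee_pos: [0.4724, -0.2037, 0.3316]
tcp_rot: [180.0, 0.0, 90.0]
wrist_force: [-0.2, 0.0, -0.3]
opening: 0.0854
grasp_force: 0.0
```

```bash
python3 - <<'E'
from h import *
o=bot.get_obs(); print({k:np.round(v,3).tolist() for k,v in o.items()})
n="wrist";c=bot.camera(n); save(c,"w1.png"); print((-np.array(c["R"]).T@c["t"]).round(3))
print(np.round(c["R"],3))
for q,z in Z.items():
  for r in bot.landmark_of(n,q)[:2]: print(q,np.round(r["p"],2),np.round(r["pixel"],1),atz(c,r["pixel"],.08 if q=="knob_grip" else z if z is not None else .03).round(4))
E
```

```text
{'time': 3.1, 'q': [-23.318, 3.674, 20.139, 106.433, -0.014, 66.642], 'qd': [-0.604, 0.372, 0.188, -0.057, 0.025, 0.128], 'joint_efforts': [0.758, -48.267, 44.049, 0.024, 0.026, 0.013], 'ee_pos': [0.472, -0.204, 0.332], 'tcp_rot': [179.976, 0.026, 90.04], 'wrist_force': [-0.154, 0.019, -0.343], 'torque': [-0.029, 0.005, -0.034], 'grasp_force': 0.0, 'opening': 0.085}
[ 0.471 -0.125  0.474]
[[ 1.     0.002  0.   ]
 [ 0.002 -0.952  0.307]
 [ 0.001 -0.307 -0.952]]
knob_grip 0.77 [263.5 134.1] [ 0.4838 -0.1645  0.08  ]
swivel_head 0.35 [257.8 250.4] [ 0.4774 -0.4042  0.    ]
board_grip 0.6 [253.7 250.4] [ 0.4694 -0.373   0.053 ]
board_grip 0.3 [201.2   3.3] [0.3979 0.0072 0.053 ]
pointer_tip 0.59 [221.  156.1] [ 0.4136 -0.2067  0.027 ]
index_mark 0.41 [223.9 176.9] [ 0.4176 -0.2425  0.03  ]
spool_cream 0.79 [389.8  64.5] [ 0.6907 -0.0608  0.    ]
darning_mushroom 0.59 [420.4 145.8] [ 0.7661 -0.1925  0.    ]
balm_pot 0.84 [202.1   3.8] [0.39   0.0232 0.    ]
tape_measure 0.35 [417.5 147.7] [ 0.7616 -0.1959  0.    ]
```

View pics/w1.png

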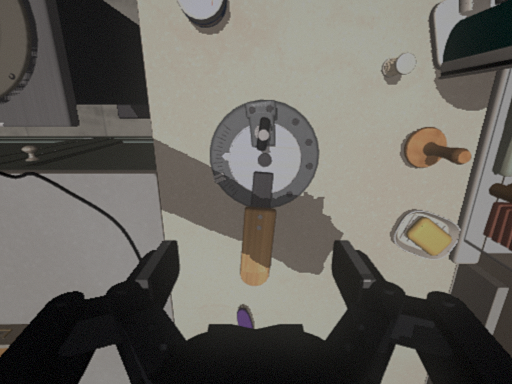

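Wrist view: knob at (263,134), pointer at (221,156), tab at (222,177), and everything around it clear. I'll go lower for precision.

send_rows(
  moves=[0.2, 0.5, -1, 0, 0, 0, -1, 0.2, 0.6, -1, 0, 0, 0, -1, 0, 0.5, -1, 0, 0, 0, -1, 0, 0, -1, 0, 0, 0, -1, 0, 0, -0.4, 0, 0, 0, -1, 0, 0, 0, 0, 0, 0, -1, 0, 0, 0, 0, 0, 0, -1],
)

```text
time: 4.47
ee_pos: [0.4833, -0.1635, 0.2224]
tcp_rot: [179.9, 0.0, 90.0]
wrist_force: [0.2, 0.7, 0.3]
opening: 0.085
grasp_force: 0.0
```

```bash
python3 - <<'E'
from h import *
o=bot.get_obs(); print(o["ee_pos"],o["tcp_rot"],o["torque"])
n="wrist";c=bot.camera(n); save(c,"w2.png"); C=-np.array(c["R"]).T@c["t"];print(C.round(4))
for q in("knob_grip","swivel_head","board_grip","pointer_tip","index_mark"):
  for r in bot.landmark_of(n,q)[:1]: print(q,np.round(r["p"],2),np.round(r["pixel"],1),atz(c,r["pixel"],.08 if q=="knob_grip" else Z[q] if Z[q] is not None else .032).round(4))
T=bot.trace(n,"knob_grip")
if T: print(T[0]["p"],T[0]["extent"])
im=cv2.imread("pics/w2.png")
cv2.imwrite("pics/w2c.png",cv2.resize(im[60:270,150:400],(714,600),interpolation=cv2.INTER_CUBIC))
E
```

```text
[ 0.48325425 -0.16354649  0.22236045] [1.79927260e+02 2.55155291e-02 9.00441235e+01] [-0.01428777 -0.00116847  0.00214431]
[ 0.4822 -0.085   0.3647]
knob_grip 0.85 [256.1 181.2] [ 0.4837 -0.1651  0.08  ]
swivel_head 0.64 [259.3 200. ] [ 0.4888 -0.2162  0.    ]
board_grip 0.6 [249.7 315. ] [ 0.4751 -0.3751  0.053 ]
pointer_tip 0.62 [202.4 198.9] [ 0.4114 -0.205   0.027 ]
index_mark 0.69 [252.6 178.3] [ 0.4793 -0.1747  0.032 ]
0.58 [247.3, 159.8, 265.6, 204.4]
```

View pics/w2c.png

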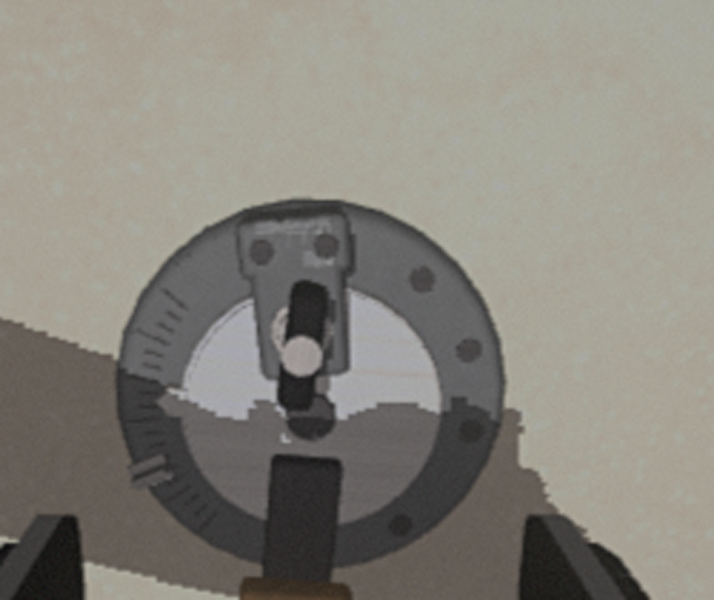

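```bash
python3 - <<'E'
from h import *
ct,cs,cw=[bot.camera(n) for n in("top","scene","wrist")]
K=np.array(cw["camera_matrix"]);print(K[0,0],K[1,1],np.array(ct["camera_matrix"])[0,0],np.array(cs["camera_matrix"])[0,0])
for n,c in(("top",ct),("scene",cs),("wrist",cw)):
  for q in("knob_grip","swivel_head","board_grip","pointer_tip","index_mark"):
    r=bot.landmark_of(n,q)
    print(n,q,[(round(float(x["p"]),2),np.round(x["pixel"],1).tolist()) for x in r[:2]])
  im=cv2.cvtColor(np.asarray(c["color"]),cv2.COLOR_RGB2GRAY)
  T=bot.trace(n,"knob_grip")
  for t in T[:2]:
    m=t["region"]&(im<45); ys,xs=np.nonzero(m); 
    if len(xs)<5: print(n,"few",t["p"]);continue
    print(n,"knob",round(float(t["p"]),2),np.round(t["extent"],1),"dark",len(xs),cv2.minAreaRect(np.c_[xs,ys].astype(np.float32)))
# predicted knob-top extents for candidate grip pose in each view
for zz in(.075,.085,.095):
  for n,c in(("top",ct),("scene",cs),("wrist",cw)):
    P=np.array([.484,-.160,zz+.012]);d=.023*np.array([np.sin(.13),np.cos(.13),0])
    for s in(-1,1):
      x=np.array(c["R"])@(P+s*d)+c["t"];u=np.array(c["camera_matrix"])@x;print(zz,n,(u[:2]/u[2]).round(1))
im=cv2.imread  # crop for viewing scene camera knob
save(cs,"s2.png");a=cv2.imread("pics/s2.png");cv2.imwrite("pics/s2c.png",cv2.resize(a[195:285,190:300],(733,600),interpolation=cv2.INTER_CUBIC))
E
```

```text
264.7681922898833 264.7681922898833 497.44417875547344 462.28964389781635
top knob_grip []
top swivel_head [(0.61, [174.6, 248.1])]
top board_grip [(0.91, [351.1, 228.0])]
top pointer_tip []
top index_mark []
scene knob_grip [(0.61, [233.8, 222.8]), (0.32, [178.3, 193.4])]
scene swivel_head [(0.89, [243.6, 256.4]), (0.47, [343.5, 217.4])]
scene board_grip [(0.7, [264.4, 316.9])]
scene pointer_tip [(0.77, [211.8, 262.1])]
scene index_mark [(0.49, [221.7, 273.1])]
scene knob 0.65 [231.5 213.7 241.1 237.5] dark 56 ((235.50001525878906, 224.50001525878906), (19.645383834838867, 5.093247890472412), 75.96376037597656)
wrist knob_grip [(0.67, [255.9, 181.4])]
wrist swivel_head [(0.67, [257.7, 198.5])]
wrist board_grip [(0.9, [245.6, 316.3])]
wrist pointer_tip [(0.63, [203.7, 201.2]), (0.46, [180.8, 6.9])]
wrist index_mark [(0.69, [210.7, 224.1])]
wrist knob 0.72 [245.3 157.5 267.  205.9] dark 349 ((255.91000366210938, 181.1300048828125), (12.869343757629395, 44.689151763916016), 8.130102157592773)
0.075 top [285.2 223.5]
0.075 top [269.2 221.3]
0.075 scene [237.3 230.3]
0.075 scene [232.8 214.1]
0.075 wrist [254.1 198.8]
0.075 wrist [259.8 158. ]
0.085 top [285.5 223.3]
0.085 top [269.3 221. ]
0.085 scene [237.2 227.8]
0.085 scene [232.7 211.5]
0.085 wrist [254.1 201.9]
0.085 wrist [259.9 159.9]
0.095 top [285.7 223.1]
0.095 top [269.4 220.8]
0.095 scene [237.2 225.2]
0.095 scene [232.6 208.9]
0.095 wrist [254.  205.2]
0.095 wrist [260.1 161.8]
```

View pics/s2c.png

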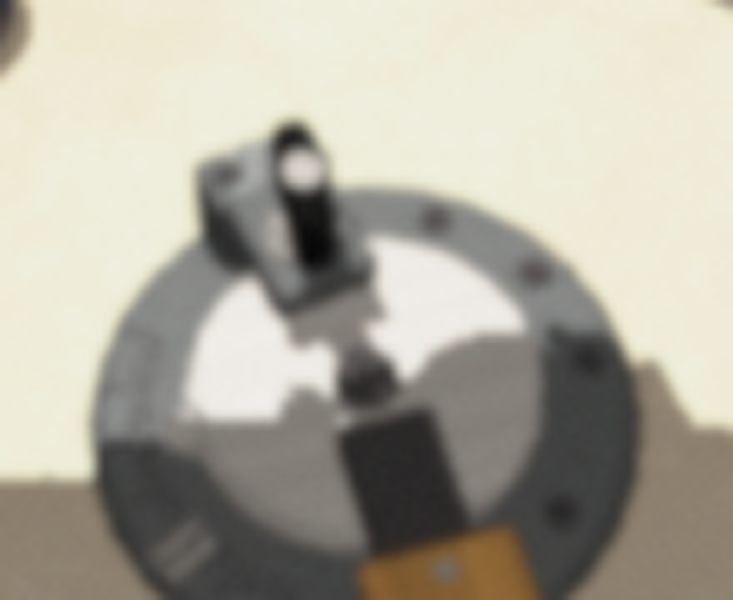

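Bar angle is about 82° (7.5° clockwise of +y), centre about (0.484,-0.161), grip height about 0.083. The sizes fit in the wrist and scene views. Descending and grasping.

send_rows(
  moves=[0, 0.1, -1, 0, 0, -0.9, -0.4, 0, 0, -1, 0, 0, 0, -0.4, 0, 0, -1, 0, 0, 0, -0.4, 0, 0, -1, 0, 0, 0, -0.4, 0, 0, -1, 0, 0, 0, -0.4, 0, 0, -0.7, 0, 0, 0, -0.4, 0, 0, -0.4, 0, 0, 0, -0.4, 0, 0, 0, 0, 0, 0, -0.4],
)

```text
time: 6.88
ee_pos: [0.4828, -0.1608, 0.0685]
tcp_rot: [-180.0, -0.0, 82.3]
wrist_force: [1.0, -0.1, 0.7]
opening: 0.0597
grasp_force: 0.0
```

```bash
python3 - <<'E'
from h import *
o=bot.get_obs(); print(o["ee_pos"],o["tcp_rot"],o["torque"],o["wrist_force"])
c=bot.camera("wrist");save(c,"w3.png")
E
```

```text
[ 0.48278834 -0.16075658  0.06853119] [-1.79966143e+02 -5.41693357e-03  8.23245429e+01] [-0.01935531 -0.02053137 -0.00083469] [ 0.9817839  -0.05806774  0.69475757]
```

View pics/w3.png

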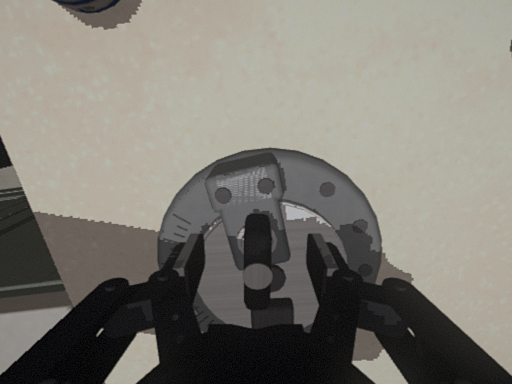

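The bar (column 258) stands upright between the fingers and is centred and aligned. Closing now.

send_rows(
  moves=[0, 0, 0, 0, 0, 0, 1, 0, 0, 0, 0, 0, 0, 1, 0, 0, 0, 0, 0, 0, 1, 0, 0, 0, 0, 0, 0, 1, 0, 0, 0, 0, 0, 0, 1, 0, 0, 0, 0, 0, 0, 1],
  squeeze=70,
)

```text
time: 7.68
ee_pos: [0.4836, -0.161, 0.0695]
tcp_rot: [179.9, 0.0, 82.3]
wrist_force: [2.6, -0.5, 6.0]
opening: 0.0127
grasp_force: 69.8
```

```bash
cat > st.py <<'E'
from h import *
o=bot.get_obs(); print({k:np.round(o[k],4).tolist() for k in("time","ee_pos","tcp_rot","wrist_force","torque","opening","grasp_force")})
E
python3 st.py
```

```text
{'time': 7.675, 'ee_pos': [0.4836, -0.161, 0.0695], 'tcp_rot': [179.9001, 0.0115, 82.3208], 'wrist_force': [2.6009, -0.4734, 5.9628], 'torque': [0.04, -0.5694, -0.177], 'opening': 0.0127, 'grasp_force': 69.7687}
```

send_rows(
  moves=[0, 0, 0, 0, 0, 0.7, 1, 0, 0, 0, 0, 0, 0.7, 1, 0, 0, 0, 0, 0, 0.7, 1, 0, 0, 0, 0, 0, 0.7, 1],
)

```text
time: 8.18
ee_pos: [0.4828, -0.161, 0.0694]
tcp_rot: [-180.0, 0.0, 106.6]
wrist_force: [-2.4, -0.3, 8.5]
opening: 0.0126
grasp_force: 70.1
```

```bash
python3 st.py
```

```text
{'time': 8.175, 'ee_pos': [0.4828, -0.161, 0.0694], 'tcp_rot': [-179.9974, 0.0334, 106.5541], 'wrist_force': [-2.4222, -0.3038, 8.4804], 'torque': [-0.1528, 0.3817, -0.3471], 'opening': 0.0126, 'grasp_force': 70.1481}
```

send_rows(
  moves=[0, 0, 0, 0, 0, 0.7, 1, 0, 0, 0, 0, 0, 0.7, 1, 0, 0, 0, 0, 0, 0.7, 1, 0, 0, 0, 0, 0, 0.7, 1, 0, 0, 0, 0, 0, 0.7, 1],
)

```text
time: 8.8
ee_pos: [0.482, -0.1615, 0.0694]
tcp_rot: [-179.9, -0.0, 136.6]
wrist_force: [-6.2, -4.4, 9.3]
opening: 0.0128
grasp_force: 70.5
```

```bash
python3 st.py
```

```text
{'time': 8.8, 'ee_pos': [0.482, -0.1615, 0.0694], 'tcp_rot': [-179.871, -0.0007, 136.6052], 'wrist_force': [-6.2152, -4.4131, 9.3443], 'torque': [-0.7601, 1.2741, -0.3178], 'opening': 0.0128, 'grasp_force': 70.4575}
```

send_rows(
  moves=[0, 0, 0, 0, 0, 0, -0.4, 0, 0, 0, 0, 0, 0, -0.4, 0, 0, 0, 0, 0, 0, -0.4, 0, 0, 1, 0, 0, 0, -0.4, 0, 0, 1, 0, 0, 0, -0.4, 0, -0.5, 1, 0, 0, 0, -0.4, 0, -1, 1, 0, 0, 0, -0.4, 0, -1, 1, 0, 0, 0, -0.4],
)

```text
time: 9.8
ee_pos: [0.483, -0.2237, 0.1945]
tcp_rot: [180.0, -0.0, 136.5]
wrist_force: [0.5, -0.2, 0.8]
opening: 0.0594
grasp_force: 0.0
```

send_rows(
  moves=[0, -1, 0, 0, 0, -1, -1, 0, -1, 0, 0, 0, -1, -1, 0, 0, 0, 0, 0, -1, -1, 0, 0, 0, 0, 0, -1, -1, 0, 0, 0, 0, 0, -1, -1, 0, 0, 0, 0, 0, -0.4, -1, 0, 0, 0, 0, 0, 0, -1],
)

```text
time: 10.68
ee_pos: [0.4829, -0.2732, 0.1936]
tcp_rot: [-180.0, -0.0, 90.1]
wrist_force: [1.0, -0.1, 0.3]
opening: 0.0851
grasp_force: 0.0
```

```bash
python3 st.py; python3 - <<'E'
from h import *
n="wrist"
for k in range(2):
  c=bot.camera(n)
  for q in("knob_grip","swivel_head","board_grip","pointer_tip","index_mark"):
    for r in bot.landmark_of(n,q)[:1]: print(q,np.round(r["p"],2),np.round(r["pixel"],1),atz(c,r["pixel"],.083 if q=="knob_grip" else Z[q] if Z[q] is not None else .032).round(4))
save(c,"w4.png")
E
```

```text
{'time': 10.675, 'ee_pos': [0.4829, -0.2732, 0.1936], 'tcp_rot': [-179.9808, -0.016, 90.0677], 'wrist_force': [1.0157, -0.0652, 0.3475], 'torque': [0.0363, 0.0838, -0.008], 'opening': 0.0851, 'grasp_force': 0.0}
knob_grip 0.72 [257.3  69.7] [ 0.4837 -0.1646  0.083 ]
swivel_head 0.95 [260.6 121.6] [ 0.4886 -0.213   0.    ]
board_grip 0.61 [249.1 262.1] [ 0.4749 -0.3774  0.053 ]
pointer_tip 0.66 [192.5 115.6] [ 0.4116 -0.2052  0.027 ]
index_mark 0.63 [196.8 148.5] [ 0.4151 -0.2414  0.032 ]
swivel_head 0.6 [258.1 121. ] [ 0.4855 -0.2125  0.    ]
board_grip 0.68 [249.1 262.2] [ 0.475  -0.3777  0.053 ]
pointer_tip 0.86 [192.9 115.9] [ 0.412  -0.2057  0.027 ]
```

View pics/w4.png

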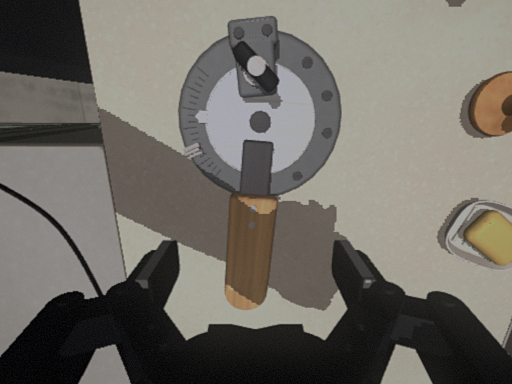

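```bash
cat > ang.py <<'E'
from h import *
def meas(c,png=None):
  rgb=np.asarray(c["color"]);g=cv2.cvtColor(rgb,cv2.COLOR_RGB2GRAY)
  K,R,t=map(np.array,(c["camera_matrix"],c["R"],c["t"]))
  def warp(z,x0,y0,w,h,s=4000.): # top-down: col=(x-x0)*s, row=(y0-y)*s
    A=np.array([[1/s,0,x0],[0,-1/s,y0],[0,0,z],[0,0,1]]);P=K@np.c_[R,t]
    return cv2.warpPerspective(rgb,P@A,(int(w*s),int(h*s)),flags=cv2.INTER_CUBIC|cv2.WARP_INVERSE_MAP)
  return warp
E
python3 - <<'E'
from ang import *
c=bot.camera("wrist");w=meas(c)
k=w(.095,.44,-.11,.1,.1);p=w(.03,.39,-.13,.19,.15)
s=np.hstack([cv2.resize(k,(400,400)),cv2.resize(p,(400,316)) if 0 else np.vstack([cv2.resize(p,(400,316)),np.zeros((84,400,3),np.uint8)])])
cv2.imwrite("pics/w5.png",s[...,::-1])
g=cv2.cvtColor(k,cv2.COLOR_RGB2GRAY);m=(g<40).astype(np.uint8)
n,l,st,ce=cv2.connectedComponentsWithStats(m)
for i in range(1,n):
  if st[i,4]>2000:
    r=cv2.minAreaRect(np.argwhere(l==i)[:,::-1].astype(np.float32));print(st[i,4],r)
E
```

```text
10000 ((199.5, 12.0), (24.0, 399.0), 90.0)
```

View pics/w5.png

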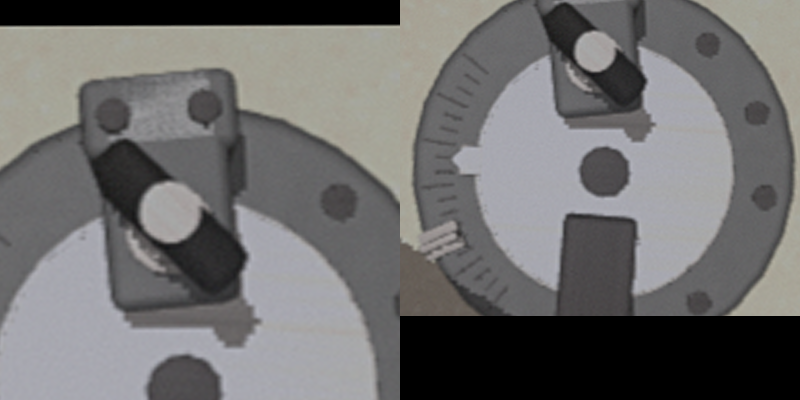

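The rectified view shows the knob at 46°, so it followed the full 0.95 rad. The swivel axis is at about (0.487,-0.211), the pointer is 3.7° above -x and the tab 22.8° below it, so the swing needed is about 26.5° (0.463 rad). Going to the board nose.

send_rows(
  moves=[-0.25, -1, 0, 0, 0, -0.4, -1, 0, -1, -1, 0, 0, 0, -1, 0, -1, -1, 0, 0, 0, -1, 0, -1, -1, 0, 0, 0, -1, 0, -0.1, -1, 0, 0, 0, -1, 0, 0, -1, 0, 0, 0, -1, 0, 0, -0.7, 0, 0, 0, -1, 0, 0, -0.5, 0, 0, 0, -1],
)

```text
time: 12.32
ee_pos: [0.4766, -0.3757, 0.0381]
tcp_rot: [-180.0, -0.0, 86.6]
wrist_force: [0.1, 0.1, 0.1]
opening: 0.0853
grasp_force: 0.0
```

send_rows(
  moves=[0, 0, 0, 0, 0, 0, -1, 0, 0, 0, 0, 0, 0, 0.3, 0, 0, 0, 0, 0, 0, 0.3, 0, 0, 0, 0, 0, 0, 0.3, 0, 0, 0, 0, 0, 0, 0.3, 0, 0, 0, 0, 0, 0, 0.3],
  squeeze=25,
)

```text
time: 13.08
ee_pos: [0.4772, -0.3761, 0.0399]
tcp_rot: [179.9, 0.1, 86.6]
wrist_force: [0.5, -0.2, 5.9]
opening: 0.0536
grasp_force: 27.9
```

```bash
python3 st.py; python3 - <<'E'
import numpy as np
o=np.array([.4871,-.2108]);r=.165;a=np.radians(-93.6)
for i in range(5):
  b=a+.463*i/4;print((o+r*np.array([np.cos(b),np.sin(b)])).round(4))
E
```

```text
{'time': 13.075, 'ee_pos': [0.4772, -0.3761, 0.0399], 'tcp_rot': [179.9148, 0.0525, 86.6186], 'wrist_force': [0.5114, -0.191, 5.9083], 'torque': [0.1396, 0.1723, -0.0345], 'opening': 0.0536, 'grasp_force': 27.8918}
[ 0.4767 -0.3755]
[ 0.4958 -0.3756]
[ 0.5148 -0.3735]
[ 0.5334 -0.3692]
[ 0.5514 -0.3628]
```

send_rows(
  moves=[0.385, -0.03, 0, 0, 0, 0.385, 0.3, 0.385, 0.02, 0, 0, 0, 0.385, 0.3, 0.38, 0.025, 0, 0, 0, 0.385, 0.3, 0.38, 0.06, 0, 0, 0, 0.385, 0.3, 0.375, 0.07, 0, 0, 0, 0.385, 0.3, 0.37, 0.1, 0, 0, 0, 0.385, 0.3, 0.365, 0.115, 0, 0, 0, 0.385, 0.3, 0.355, 0.14, 0, 0, 0, 0.385, 0.3],
)

```text
time: 14.08
ee_pos: [0.5523, -0.3634, 0.04]
tcp_rot: [179.9, 0.1, 113.2]
wrist_force: [-2.1, 1.6, 6.2]
opening: 0.0537
grasp_force: 27.9
```

send_rows(
  moves=[0, 0, 0, 0, 0, 0, 0.3, 0, 0, 0, 0, 0, 0, 0.3],
)

```text
time: 14.32
ee_pos: [0.5522, -0.3635, 0.04]
tcp_rot: [179.9, 0.1, 113.1]
wrist_force: [-1.0, 0.3, 5.2]
opening: 0.0535
grasp_force: 27.8
```

```bash
python3 st.py; python3 - <<'E'
from ang import *
c=bot.camera("wrist");w=meas(c)
p=w(.03,.39,-.13,.19,.15)
q=w(.03,.39,-.19,.07,.07)
s=np.hstack([cv2.resize(p,(400,316)),cv2.resize(q,(316,316))])
cv2.imwrite("pics/w6.png",s[...,::-1])
E
```

```text
{'time': 14.325, 'ee_pos': [0.5522, -0.3635, 0.04], 'tcp_rot': [179.9461, 0.078, 113.1254], 'wrist_force': [-0.9726, 0.3198, 5.1969], 'torque': [0.2034, 0.153, 0.1829], 'opening': 0.0535, 'grasp_force': 27.8455}
```

View pics/w6.png

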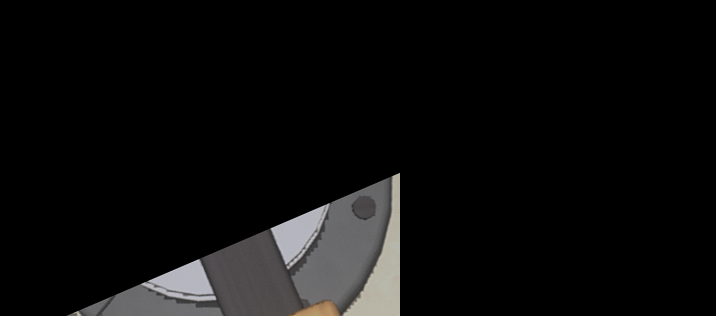

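The head is out of the wrist view from here, and I have used my picture allowance. I'll release, rise and measure the pointer and tab numerically in a polar unwrap.

send_rows(
  moves=[0, 0, 0, 0, 0, 0, -1, 0, 0, 0, 0, 0, 0, -1, 0, 0, 0, 0, 0, 0, -1, 0, 0, 1, 0, 0, 0, -1, 0, 0, 1, 0, 0, 0, -1, -1, 0.5, 1, 0, 0, -0.9, -1, -1, 0.8, 1, 0, 0, -0.9, -1, -1, 0.8, 1, 0, 0, -0.9, -1],
)

```text
time: 15.38
ee_pos: [0.4757, -0.3103, 0.1644]
tcp_rot: [-180.0, -0.0, 89.6]
wrist_force: [-0.1, 0.7, 1.1]
opening: 0.0852
grasp_force: 0.0
```

send_rows(
  moves=[-1, 0.8, 0.6, 0, 0, 0, -1, 0, 0, 0, 0, 0, 0, -1, 0, 0, 0, 0, 0, 0, -1],
)

```text
time: 15.75
ee_pos: [0.4519, -0.2911, 0.1785]
tcp_rot: [180.0, 0.0, 89.9]
wrist_force: [0.1, 0.9, 0.1]
opening: 0.0856
grasp_force: 0.0
```

```bash
python3 st.py; cat > pol.py <<'E'
from ang import *
from scipy.optimize import least_squares
c=bot.camera("wrist");save(c,"p.png")
for q in("swivel_head","board_grip","pointer_tip","index_mark"):
  for r in bot.landmark_of("wrist",q)[:2]: print(q,np.round(r["p"],2),np.round(r["pixel"],1),atz(c,r["pixel"],Z[q] if Z[q] is not None else .03).round(4))
g=cv2.GaussianBlur(cv2.cvtColor(np.asarray(c["color"]),cv2.COLOR_RGB2GRAY).astype(np.float32),(0,0),.5)
K,R,t=map(np.array,(c["camera_matrix"],c["R"],c["t"]))
def samp(P):
  u=(P@R.T+t)@K.T;u=(u[...,:2]/u[...,2:]).astype(np.float32)
  return cv2.remap(g,u[...,0],u[...,1],cv2.INTER_LINEAR,borderValue=-1)
def pts(ctr,r,a,z): # a: angle (deg) measured from -x, positive anticlockwise (towards -y)
  b=np.radians(180+a);return np.stack([ctr[0]+r*np.cos(b),ctr[1]+r*np.sin(b),np.full(np.broadcast(r,b).shape,z)],-1)
# plate edge fit at z=.032
rr=np.arange(.052,.072,.0003);E=[];ctr=np.array([.487,-.211])
for a in list(range(-20,80,2))+list(range(110,200,2)):
  v=samp(pts(ctr,rr,np.full_like(rr,float(a)),.032));d=np.diff(v)
  if v.min()<0: continue
  i=d.argmin()
  if d[i]<-2: E.append(pts(ctr,rr[i:i+1],np.array([float(a)]),.032)[0,:2])
E=np.array(E);f=least_squares(lambda p:np.hypot(*(E-p[:2]).T)-p[2],[*ctr,.062],loss="soft_l1",f_scale=.0005)
ctr=f.x[:2];print("plate",f.x.round(4),len(E),"med res",np.median(abs(f.fun)).round(5))
A=np.arange(-15,50,.25)
def prof(r0,r1,z):
  r=np.linspace(r0,r1,12)[:,None];return samp(pts(ctr,r+0*A,A+0*r,z)).mean(0)
for nm,r0,r1,z in(("pointer",.0645,.0715,.027),("tab",.079,.093,.036),("tab lowz",.079,.093,.028)):
  v=prof(r0,r1,z);b=np.median(v);m=v>b+.5*(v.max()-b)
  print(nm,"med",b.round(),"max",v.max().round(),"centroid",(A[m]*(v[m]-b)).sum()/(v[m]-b).sum(),"span",A[m].min(),A[m].max())
  print(np.round(v[::4]).astype(int).tolist())
E
python3 pol.py
```

```text
{'time': 15.75, 'ee_pos': [0.4519, -0.2911, 0.1785], 'tcp_rot': [179.9866, 0.0087, 89.8899], 'wrist_force': [0.0831, 0.8881, 0.0992], 'torque': [0.0218, 0.0288, 0.0097], 'opening': 0.0856, 'grasp_force': 0.0}
swivel_head 0.84 [283.3 105. ] [ 0.4836 -0.2117  0.    ]
board_grip 0.97 [343.9 243. ] [ 0.5517 -0.3607  0.053 ]
pointer_tip 0.6 [223.7 131.8] [ 0.4169 -0.2394  0.027 ]
index_mark 0.69 [224.2 133.7] [ 0.4177 -0.2411  0.03  ]Traceback (most recent call last):
  File "pol.py", line 18, in <module>
    i=d.argmin()
ValueError: attempt to get argmin of an empty sequence
```

```bash
sed -i 's/return cv2.remap(\(.*\))$/v=cv2.remap(\1);return v.reshape(P.shape[:-1])/' pol.py; python3 pol.py
```

```text
swivel_head 0.62 [284.7 105.8] [ 0.4848 -0.2123  0.    ]
board_grip 0.81 [343.7 243.5] [ 0.5509 -0.3607  0.053 ]
board_grip 0.45 [224.3 130.4] [ 0.4203 -0.2354  0.053 ]
pointer_tip 0.9 [225.4 130.6] [ 0.4185 -0.2379  0.027 ]
index_mark 0.59 [223.  131.1] [ 0.4163 -0.2381  0.03  ]
plate [ 0.4865 -0.2111  0.0608] 84 med res 0.00027
pointer med 106.0 max 169.0 centroid 23.174870473997288 span 18.5 28.0
[106, 106, 106, 106, 106, 106, 106, 107, 106, 106, 106, 106, 105, 107, 107, 107, 107, 107, 106, 106, 105, 106, 106, 107, 107, 106, 106, 106, 106, 106, 105, 104, 114, 135, 144, 150, 158, 165, 169, 167, 159, 150, 141, 139, 117, 96, 96, 101, 105, 105, 105, 105, 106, 106, 106, 105, 105, 106, 105, 105, 106, 106, 106, 105, 105]
tab med 111.0 max 155.0 centroid 22.280663312015772 span 18.75 27.0
[112, 110, 113, 113, 112, 106, 102, 111, 111, 112, 111, 112, 113, 112, 112, 111, 110, 111, 111, 109, 102, 101, 110, 110, 111, 110, 111, 112, 112, 112, 109, 110, 109, 112, 143, 155, 147, 135, 154, 133, 116, 144, 134, 107, 109, 108, 110, 110, 110, 108, 104, 110, 111, 111, 111, 110, 110, 109, 109, 109, 110, 112, 113, 112, 105]
tab lowz med 104.0 max 155.0 centroid 22.559583608935647 span 19.0 27.25
[105, 104, 107, 107, 106, 98, 96, 106, 105, 106, 103, 105, 106, 106, 106, 103, 102, 104, 105, 104, 95, 94, 104, 105, 105, 103, 103, 106, 106, 106, 102, 102, 104, 105, 136, 155, 149, 132, 152, 141, 110, 137, 142, 106, 101, 100, 102, 104, 104, 103, 96, 100, 104, 103, 103, 102, 101, 101, 102, 101, 99, 103, 105, 105, 101]
```

```bash
cat >> pol.py <<'E'
print("fine",A[(A>=17)&(A<=29)][[0,-1]])
for z in(.024,.036):
  for r0,r1 in((.077,.083),(.083,.089),(.089,.094)):
    print(z,r0,np.round(prof(r0,r1,z)[(A>=17)&(A<=29)][::2]).astype(int).tolist())
E
python3 pol.py | tail -8
```

```text
[105, 103, 106, 106, 106, 98, 97, 105, 105, 105, 103, 104, 106, 107, 106, 103, 101, 105, 105, 103, 95, 93, 104, 105, 104, 102, 104, 106, 106, 105, 102, 102, 103, 105, 134, 155, 149, 132, 152, 142, 110, 136, 143, 107, 102, 100, 103, 103, 103, 102, 95, 100, 104, 103, 103, 101, 101, 102, 102, 102, 100, 103, 104, 104, 102]
fine [17. 29.]
0.024 0.077 [105, 106, 111, 124, 143, 154, 156, 154, 149, 140, 131, 134, 146, 151, 144, 128, 110, 106, 119, 137, 147, 143, 127, 108, 100]
0.024 0.083 [105, 104, 104, 111, 129, 149, 156, 155, 151, 143, 134, 134, 148, 154, 146, 130, 118, 124, 139, 150, 147, 134, 113, 102, 103]
0.024 0.089 [98, 96, 96, 103, 121, 142, 153, 154, 151, 143, 133, 136, 150, 152, 143, 123, 104, 111, 132, 145, 141, 122, 98, 92, 96]
0.036 0.077 [105, 106, 114, 131, 149, 156, 155, 152, 144, 134, 134, 148, 156, 152, 136, 116, 108, 122, 139, 147, 142, 125, 108, 103, 102]
0.036 0.083 [100, 99, 102, 115, 137, 153, 155, 153, 147, 136, 132, 144, 154, 149, 134, 118, 122, 139, 149, 148, 133, 108, 95, 96, 98]
0.036 0.089 [128, 126, 128, 134, 145, 153, 155, 154, 151, 145, 141, 147, 150, 146, 135, 122, 122, 134, 146, 147, 137, 125, 124, 129, 132]
```

Pointer at 23.2°, tab at about 23.2° from -x, aligned within about 0.3°. Back to the knob.

send_rows(
  moves=[0.6, 0.9, 0, 0, 0, 1, -0.4, 0.64, 0.9, 0, 0, 0, 1, -0.4, 0, 0.9, 0, 0, 0, 1, -0.4, 0, 0.9, 0, 0, 0, 1, -0.4, 0, 0.9, -0.3, 0, 0, 1, -0.4, 0, 0.68, -1, 0, 0, 0.43, -0.4, 0, 0, -1, 0, 0, 0, -0.4, 0, 0, -1, 0, 0, 0, -0.4],
)

```text
time: 17.5
ee_pos: [0.4826, -0.161, 0.0957]
tcp_rot: [180.0, 0.0, 136.6]
wrist_force: [0.2, -0.1, 0.8]
opening: 0.0597
grasp_force: 0.0
```

send_rows(
  moves=[0, 0, -0.7, 0, 0, 0, -0.4, 0, 0, -0.34, 0, 0, 0, -0.4, 0, 0, 0, 0, 0, 0, -0.4],
)

```text
time: 17.88
ee_pos: [0.4825, -0.1613, 0.0702]
tcp_rot: [-180.0, -0.0, 136.5]
wrist_force: [0.7, 1.6, -0.3]
opening: 0.0597
grasp_force: 0.0
```

```bash
python3 st.py
```

```text
{'time': 17.875, 'ee_pos': [0.4825, -0.1613, 0.0702], 'tcp_rot': [-179.991, -0.0178, 136.5451], 'wrist_force': [0.726, 1.5559, -0.2511], 'torque': [0.0, 0.0055, 0.0091], 'opening': 0.0597, 'grasp_force': 0.0}
```

send_rows(
  moves=[0, 0, 0, 0, 0, 0, 1, 0, 0, 0, 0, 0, 0, 1, 0, 0, 0, 0, 0, 0, 1, 0, 0, 0, 0, 0, 0, 1, 0, 0, 0, 0, 0, 0, 1, 0, 0, 0, 0, 0, 0, 1],
  squeeze=70,
)

```text
time: 18.62
ee_pos: [0.4824, -0.1619, 0.0711]
tcp_rot: [-179.9, 0.1, 136.5]
wrist_force: [-4.3, -3.2, 3.9]
opening: 0.0129
grasp_force: 68.8
```

```bash
python3 st.py
```

```text
{'time': 18.625, 'ee_pos': [0.4824, -0.1619, 0.0711], 'tcp_rot': [-179.9453, 0.0616, 136.5115], 'wrist_force': [-4.2731, -3.2085, 3.9238], 'torque': [-0.5492, 0.7458, -0.0583], 'opening': 0.0129, 'grasp_force': 68.7507}
```

send_rows(
  moves=[0, 0, 0, 0, 0, -0.3, 1, 0, 0, 0, 0, 0, -0.3, 1, 0, 0, 0, 0, 0, -0.3, 1],
)

```text
time: 19.0
ee_pos: [0.4826, -0.1618, 0.0711]
tcp_rot: [-180.0, 0.1, 128.7]
wrist_force: [-2.9, -3.4, 4.8]
opening: 0.0128
grasp_force: 68.7
```

```bash
python3 st.py
```

```text
{'time': 19.0, 'ee_pos': [0.4826, -0.1618, 0.0711], 'tcp_rot': [-179.9727, 0.0739, 128.7325], 'wrist_force': [-2.9003, -3.3791, 4.7646], 'torque': [-0.4859, 0.6285, 0.2297], 'opening': 0.0128, 'grasp_force': 68.6919}
```

send_rows(
  moves=[0, 0, 0, 0, 0, -0.3, 1, 0, 0, 0, 0, 0, -0.3, 1, 0, 0, 0, 0, 0, -0.3, 1],
)

```text
time: 19.38
ee_pos: [0.4827, -0.1617, 0.0711]
tcp_rot: [180.0, 0.1, 121.0]
wrist_force: [-2.3, -1.7, 4.3]
opening: 0.0133
grasp_force: 68.6
```

```bash
python3 st.py
```

```text
{'time': 19.375, 'ee_pos': [0.4827, -0.1617, 0.0711], 'tcp_rot': [179.9999, 0.0716, 121.0054], 'wrist_force': [-2.298, -1.702, 4.2905], 'torque': [-0.3658, 0.4216, 0.2932], 'opening': 0.0133, 'grasp_force': 68.6364}
```

send_rows(
  moves=[0, 0, 0, 0, 0, -0.3, 1, 0, 0, 0, 0, 0, -0.3, 1],
)

```text
time: 19.62
ee_pos: [0.4828, -0.1617, 0.0711]
tcp_rot: [180.0, 0.1, 115.9]
wrist_force: [-2.1, -2.0, 3.8]
opening: 0.0128
grasp_force: 68.6
```

```bash
python3 st.py
```

```text
{'time': 19.625, 'ee_pos': [0.4828, -0.1617, 0.0711], 'tcp_rot': [179.9765, 0.0766, 115.8512], 'wrist_force': [-2.1114, -2.0373, 3.8447], 'torque': [-0.2666, 0.302, 0.2764], 'opening': 0.0128, 'grasp_force': 68.5925}
```

send_rows(
  moves=[0, 0, 0, 0, 0, -0.3, 1, 0, 0, 0, 0, 0, -0.3, 1],
)

```text
time: 19.88
ee_pos: [0.4829, -0.1617, 0.0711]
tcp_rot: [180.0, 0.1, 110.7]
wrist_force: [-0.2, -1.5, 3.1]
opening: 0.0129
grasp_force: 68.5
```

```bash
python3 st.py
```

```text
{'time': 19.875, 'ee_pos': [0.4829, -0.1617, 0.0711], 'tcp_rot': [179.9599, 0.0731, 110.6962], 'wrist_force': [-0.2156, -1.5105, 3.0982], 'torque': [-0.2636, 0.1569, 0.2471], 'opening': 0.0129, 'grasp_force': 68.5451}
```

send_rows(
  moves=[0, 0, 0, 0, 0, -0.3, 1, 0, 0, 0, 0, 0, -0.3, 1],
)

```text
time: 20.12
ee_pos: [0.483, -0.1616, 0.0711]
tcp_rot: [179.9, 0.1, 105.5]
wrist_force: [-0.7, -1.3, 3.1]
opening: 0.013
grasp_force: 68.5
```

```bash
python3 st.py
```

```text
{'time': 20.125, 'ee_pos': [0.483, -0.1616, 0.0711], 'tcp_rot': [179.9381, 0.0688, 105.5458], 'wrist_force': [-0.6719, -1.3036, 3.0955], 'torque': [-0.2589, 0.0797, 0.2681], 'opening': 0.013, 'grasp_force': 68.4988}
```

send_rows(
  moves=[0, 0, 0, 0, 0, -0.3, 1, 0, 0, 0, 0, 0, -0.3, 1],
)

```text
time: 20.38
ee_pos: [0.4831, -0.1616, 0.0711]
tcp_rot: [179.9, 0.1, 100.4]
wrist_force: [0.8, -0.7, 2.7]
opening: 0.0127
grasp_force: 68.5
```

```bash
python3 st.py
```

```text
{'time': 20.375, 'ee_pos': [0.4831, -0.1616, 0.0711], 'tcp_rot': [179.9215, 0.0632, 100.3894], 'wrist_force': [0.8453, -0.7188, 2.6991], 'torque': [-0.217, -0.0694, 0.2554], 'opening': 0.0127, 'grasp_force': 68.4681}
```

send_rows(
  moves=[0, 0, 0, 0, 0, -0.3, 1, 0, 0, 0, 0, 0, -0.3, 1],
)

```text
time: 20.62
ee_pos: [0.4833, -0.1616, 0.0711]
tcp_rot: [179.9, 0.1, 95.2]
wrist_force: [0.3, -0.9, 2.7]
opening: 0.0125
grasp_force: 68.4
```

```bash
python3 st.py
```

```text
{'time': 20.625, 'ee_pos': [0.4833, -0.1616, 0.0711], 'tcp_rot': [179.9006, 0.0517, 95.2357], 'wrist_force': [0.3386, -0.8667, 2.7355], 'torque': [-0.2083, -0.1019, 0.2646], 'opening': 0.0125, 'grasp_force': 68.4346}
```

send_rows(
  moves=[0, 0, 0, 0, 0, -0.3, 1, 0, 0, 0, 0, 0, -0.3, 1],
)

```text
time: 20.88
ee_pos: [0.4834, -0.1616, 0.0712]
tcp_rot: [179.9, 0.0, 90.1]
wrist_force: [1.5, -0.1, 2.5]
opening: 0.013
grasp_force: 68.4
```

```bash
python3 st.py
```

```text
{'time': 20.875, 'ee_pos': [0.4834, -0.1616, 0.0712], 'tcp_rot': [179.8825, 0.0454, 90.0832], 'wrist_force': [1.4669, -0.0659, 2.4546], 'torque': [-0.229, -0.2897, 0.3114], 'opening': 0.013, 'grasp_force': 68.3994}
```

send_rows(
  moves=[0, 0, 0, 0, 0, -0.3, 1, 0, 0, 0, 0, 0, -0.3, 1],
)

```text
time: 21.12
ee_pos: [0.4835, -0.1616, 0.0712]
tcp_rot: [179.9, 0.0, 84.9]
wrist_force: [2.3, -0.7, 3.1]
opening: 0.0124
grasp_force: 68.4
```

```bash
python3 st.py
```

```text
{'time': 21.125, 'ee_pos': [0.4835, -0.1616, 0.0712], 'tcp_rot': [179.868, 0.036, 84.9263], 'wrist_force': [2.2982, -0.6904, 3.055], 'torque': [-0.2446, -0.417, 0.2758], 'opening': 0.0124, 'grasp_force': 68.3926}
```

Small steps from here.

send_rows(
  moves=[0, 0, 0, 0, 0, -0.3, 1, 0, 0, 0, 0, 0, -0.3, 1],
)

```text
time: 21.38
ee_pos: [0.4836, -0.1616, 0.0712]
tcp_rot: [179.8, 0.0, 79.8]
wrist_force: [3.0, -1.6, 3.0]
opening: 0.0129
grasp_force: 68.4
```

```bash
python3 st.py
```

```text
{'time': 21.375, 'ee_pos': [0.4836, -0.1616, 0.0712], 'tcp_rot': [179.847, 0.024, 79.7754], 'wrist_force': [2.9531, -1.551, 3.0486], 'torque': [-0.2506, -0.5013, 0.3657], 'opening': 0.0129, 'grasp_force': 68.4309}
```

send_rows(
  moves=[0, 0, 0, 0, 0, -0.3, 1],
)

```text
time: 21.5
ee_pos: [0.4837, -0.1616, 0.0712]
tcp_rot: [179.8, 0.0, 77.2]
wrist_force: [2.5, -1.5, 1.5]
opening: 0.0126
grasp_force: 68.5
```

```bash
python3 st.py
```

```text
{'time': 21.5, 'ee_pos': [0.4837, -0.1616, 0.0712], 'tcp_rot': [179.8412, 0.0179, 77.2034], 'wrist_force': [2.5263, -1.5116, 1.5101], 'torque': [-0.3332, -0.5177, 0.4057], 'opening': 0.0126, 'grasp_force': 68.4525}
```

send_rows(
  moves=[0, 0, 0, 0, 0, -0.25, 1],
)

```text
time: 21.62
ee_pos: [0.4837, -0.1616, 0.0712]
tcp_rot: [179.8, 0.0, 75.0]
wrist_force: [4.3, -1.1, 3.7]
opening: 0.013
grasp_force: 68.7
```

```bash
python3 st.py
```

```text
{'time': 21.625, 'ee_pos': [0.4837, -0.1616, 0.0712], 'tcp_rot': [179.8399, 0.0116, 75.0407], 'wrist_force': [4.2881, -1.1131, 3.6521], 'torque': [-0.313, -0.9009, 0.4337], 'opening': 0.013, 'grasp_force': 68.6899}
```

send_rows(
  moves=[0, 0, 0, 0, 0, -0.2, 1],
)

```text
time: 21.75
ee_pos: [0.4837, -0.1616, 0.0712]
tcp_rot: [179.8, 0.0, 73.3]
wrist_force: [5.1, -1.7, 4.4]
opening: 0.0126
grasp_force: 68.9
```

```bash
python3 st.py
```

```text
{'time': 21.75, 'ee_pos': [0.4837, -0.1616, 0.0712], 'tcp_rot': [179.8358, 0.0048, 73.3203], 'wrist_force': [5.1322, -1.7403, 4.4329], 'torque': [-0.3842, -1.0515, 0.4626], 'opening': 0.0126, 'grasp_force': 68.8644}
```

send_rows(
  moves=[0, 0, 0, 0, 0, -0.2, 1],
)

```text
time: 21.88
ee_pos: [0.4837, -0.1617, 0.0713]
tcp_rot: [179.8, -0.0, 71.6]
wrist_force: [5.6, -2.8, 4.9]
opening: 0.0128
grasp_force: 68.9
```

```bash
python3 st.py
```

```text
{'time': 21.875, 'ee_pos': [0.4837, -0.1617, 0.0713], 'tcp_rot': [179.8281, -0.0026, 71.6056], 'wrist_force': [5.5974, -2.7859, 4.9005], 'torque': [-0.4202, -1.0781, 0.4516], 'opening': 0.0128, 'grasp_force': 68.8991}
```

send_rows(
  moves=[0, 0, 0, 0, 0, -0.2, 1],
)

```text
time: 22.0
ee_pos: [0.4838, -0.1616, 0.0713]
tcp_rot: [179.8, -0.0, 69.9]
wrist_force: [6.3, -1.6, 4.3]
opening: 0.0128
grasp_force: 68.9
```

```bash
python3 st.py
```

```text
{'time': 22.0, 'ee_pos': [0.4838, -0.1616, 0.0713], 'tcp_rot': [179.8242, -0.0077, 69.8893], 'wrist_force': [6.2567, -1.613, 4.3315], 'torque': [-0.4251, -1.095, 0.5283], 'opening': 0.0128, 'grasp_force': 68.9189}
```

Torque is about 0.25 N m above loose (loose ≈ 0.26, smoothed reading now ≈ 0.51). Releasing and checking.

send_rows(
  moves=[0, 0, 0, 0, 0, 0, -0.4, 0, 0, 0, 0, 0, 0, -0.4, 0, 0, 0, 0, 0, 0, -0.4, 0, 0, 1, 0, 0, 0, -0.4, 0, 0, 1, 0, 0, 0, -0.4, 0, 0, 1, 0, 0, 0, -0.4, -0.6, -0.9, 1, 0, 0, 0.8, -0.4, -0.68, -0.9, 0.3, 0, 0, 0.8, -0.4],
)

```text
time: 23.0
ee_pos: [0.4506, -0.2068, 0.1793]
tcp_rot: [179.9, 0.0, 84.0]
wrist_force: [0.1, 0.2, -0.2]
opening: 0.0597
grasp_force: 0.0
```

send_rows(
  moves=[0, -0.9, 0, 0, 0, 0.74, -1, 0, -0.9, 0, 0, 0, 0, -1, 0, -0.9, 0, 0, 0, 0, -1, 0, -0.68, 0, 0, 0, 0, -1, 0, 0, 0, 0, 0, 0, -1, 0, 0, 0, 0, 0, 0, -1],
)

```text
time: 23.75
ee_pos: [0.4505, -0.2905, 0.1777]
tcp_rot: [-180.0, -0.0, 90.1]
wrist_force: [-0.2, -1.2, -0.1]
opening: 0.085
grasp_force: 0.0
```

```bash
python3 st.py; python3 pol.py
```

```text
{'time': 23.75, 'ee_pos': [0.4505, -0.2905, 0.1777], 'tcp_rot': [-179.981, -0.0253, 90.0535], 'wrist_force': [-0.1949, -1.1645, -0.0606], 'torque': [-0.0113, -0.0111, 0.0346], 'opening': 0.085, 'grasp_force': 0.0}
swivel_head 0.59 [287.7 104.6] [ 0.4869 -0.2105  0.    ]
board_grip 0.62 [344.5 244.5] [ 0.551  -0.3612  0.053 ]
pointer_tip 0.92 [225.6 130.8] [ 0.4175 -0.2377  0.027 ]
index_mark 0.65 [225.2 130.9] [ 0.4174 -0.2376  0.03  ]
plate [ 0.4864 -0.211   0.0607] 84 med res 0.0003
pointer med 106.0 max 169.0 centroid 23.2187863266534 span 18.5 28.0
[106, 106, 106, 106, 106, 106, 106, 107, 107, 107, 106, 106, 106, 106, 107, 107, 107, 107, 106, 106, 105, 106, 106, 107, 107, 106, 107, 107, 106, 106, 105, 105, 112, 133, 143, 147, 155, 164, 169, 168, 160, 148, 142, 140, 121, 97, 95, 102, 105, 106, 105, 105, 105, 106, 106, 106, 106, 106, 105, 106, 105, 105, 106, 106, 106]
tab med 111.0 max 155.0 centroid 22.37333251210499 span 19.0 27.0
[113, 112, 112, 113, 113, 108, 103, 111, 111, 111, 111, 111, 113, 113, 112, 110, 110, 111, 111, 110, 103, 101, 109, 110, 111, 109, 110, 112, 112, 111, 
[... 697 characters left out ...]
, 140, 126, 105, 95]
0.024 0.083 [106, 105, 105, 112, 129, 148, 156, 156, 152, 144, 134, 134, 148, 155, 149, 132, 113, 111, 128, 142, 147, 136, 115, 101, 101]
0.024 0.089 [99, 97, 95, 100, 115, 137, 152, 155, 153, 146, 134, 130, 144, 152, 145, 127, 113, 119, 138, 149, 145, 125, 100, 93, 96]
0.036 0.077 [104, 104, 110, 128, 148, 157, 157, 154, 147, 137, 134, 145, 157, 154, 139, 117, 102, 105, 123, 139, 140, 125, 103, 95, 96]
0.036 0.083 [100, 100, 102, 113, 135, 152, 155, 154, 147, 137, 131, 143, 154, 150, 134, 117, 117, 136, 150, 148, 133, 107, 92, 93, 97]
0.036 0.089 [128, 126, 127, 131, 141, 152, 155, 152, 147, 142, 134, 140, 150, 149, 137, 121, 122, 138, 150, 150, 142, 132, 129, 131, 132]
```

The head is unmoved: the pointer is still at 23.2°, on the tab, and the clamp is firm. The robot is clear of everything, so I'm handing in.

```bash
python3 -c "
from workcell import bot
print(bot.job_done())"
```

```text
the job is handed in; nothing more can be done
None
```

I freed the clamp, swung the board until the pointer was on the index tab (within about 0.3° by my camera measurement), tightened the knob to about 0.25 N m above loose, and handed the job in with the arm clear; no verdict came back.

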